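# Stand the tank float up in its ring

### The arm

A 6-joint arm with a two-finger parallel gripper is mounted at the origin on a cart in front of the work surface, level with it; the furniture and walls round the work are solid. World frame = base frame: x ahead of the robot, y to its left, z up, the work surface at z = 0. Lengths are in m, angles in rad, forces in N, time in s.
With the tool pointing down it reaches from about 0.275 to 0.775 m from the base axis. Payload 14.6 kg.
Tool frame: the origin (TCP) lies midway between the tips of the shut fingers; the grasp point (between the pads) lies 19 mm behind it (r.grip_point_offset is the distance from the TCP to the grasp point, in m); z points along the fingers, y is the line along which they close (so a half turn about z gives the same grasp; the last joint's range is limited). The gripper opens to 85 mm and grips with 20 to 120 N. Pads are 22 mm wide; open, the fingers measure 114 mm over their backs; the gripper's body (76 mm by 85 mm) begins 54 mm behind the grasp point. The pads swing forward as they close: fully open they stand 13 mm farther back than shut.
Start: joints at [1.013, 0.263, -0.048, 1.259, 0, 1.415], TCP at [0.206, 0.483, 0.231] pointing down, gripper open.
Joint ranges: [-2.65, 2.65], [-0.89, 1.7], [-1.18, 1.37], [-2.13, 2.11], [-1.35, 1.29], [-3.14, 3.14]. Speed limits (rad/s): [1.89, 1.89, 2.57, 2.79, 3.14, 3.14].

### API

Orientations are given as a unit quaternion [x, y, z, w].
In Python, from workcell import r gives the robot as it stands.
- The arm moves only by the tool send_path, called after "Call:" as name(argument=value, ...) on one line, values as JSON. Schema: {"type":"object","properties":{"steps":{"type":"array","items":{"type":"number"},"minItems":6,"maxItems":30},"jaw":{"type":"number"},"grip_n":{"type":"number"},"only":{"type":"string"},"quiet":{"type":"boolean"},"lines":{"type":"string"}},"required":["steps"],"additionalProperties":false}. steps is one flat list of numbers that holds 1 to 5 rows one after another, with no inner brackets; each row has 6 numbers: dx, dy, dz in shares of the most that a row can go, 1 being 50 mm, then a rotation vector rx, ry, rz in shares of 4 rad (1.0 is 4 rad); each row shifts and turns the commanded pose from where the row before left it, along the tool's axes as they then stand; what a row does not reach is not made up. A row lasts 1/10 s, in which the tool goes at most 0.05 m and 0.15 rad, less where a joint would pass 70% of its speed; a pose out of reach is approached as far as the arm can. jaw is the finger opening in m, set as the call begins (left out keeps the last). The fingers move at their own pace and stop on an object; grip_n is the grip in N (left out, the last holds). Time passes only in rows, so rows that do not move let the fingers close. The tool returns the time, the measured TCP pose, the force, the opening and the grip force at its end. only (a regular expression) keeps the lines of the reply that match it, lines (a string "A,B") keeps lines A to B, and quiet returns only ok. Input that does not fit is refused with a message, and nothing moves.
- r.read_state(): the state, without advancing time (a new reading comes with each control period).
- r.snapshot(name): name is "scene" or "top" or "wrist"; returns the picture (420x560x3 uint8, red, green, blue); there is no depth.
- r.get_calibration(name): a dict with "fx", "fy", "cx", "cy" (pixels), "position" and "orientation" of the camera in the world. Camera axes: x right, y up, looking along -z (the intrinsics and any distortion apply to the point x, -y, -z); pixel columns grow to the right and rows downward; lengths in m; the calibration is good to about 2 mm. The wrist camera is an equidistant fisheye: a pixel r from the principal point sees the ray r / f radians off the axis. A picture is of the moment at which its call begins: read the wrist's pose just before it. get_calibration takes no time and is no camera call; for the wrist camera it gives the pose at the moment of the call.
- r.job_done(): hands the job in; it is judged then, once.
The state is a dict: "time_s": time; "q": joint angles; "joint_velocities": joint speeds; "effort": joint torques, N m; "ee_pos": TCP position; "eef_rot": TCP orientation; "force": force on the tool from outside, world axes, zero at the start; "wrist_torque": the same for the moment, N m; "gripper_width": finger opening in m; "grip_force": force on a finger pad.
Only numpy, scipy, OpenCV 4.12 (cv2) and the standard library are available. Lean on these libraries where they do the work, as an engineer would, in place of code of your own. Each camera call takes 0.05 s, during which the arm holds its last target. There are 200 camera calls.

### The job

Push the pine offcut off the plywood stand into the aluminium pan beside it, then bring the orange float along its track into the stand's ring hole and set it upright, stem straight up, so that it stays standing on its own. Do not let the float fall off the stand, and leave the nut jar, the tool battery and the tape measure where they are.

Things in the scene. Friction and masses are not known exactly. Their poses are not given: they have to be found in the camera images.
- stand: Fixed plywood stand, 150 mm (its x) by 260 mm (its y), origin under its centre on the bench, z up; top of the board 50 mm above the bench. Along y it carries a track of two wooden strips, which leads to the ring hole, and on its -x side a steel rest rail. Its +y end is open and faces the pan.
- track_end (a point): Middle of the track's end at board level, stand x = 0, y = +20 mm. From y = -125 mm to here two wooden strips lie on the board, 64 mm apart inside, each 12 mm wide and 22 mm high. The ball rides on their inner edges, its centre 86 mm above the bench; pushed past their end it drops into the ring hole.
- rail_mid (a point): Middle of the steel rest rail's axis: stand x = -68 mm, y = 0, 160 mm above the bench. The rail is an 8 mm round bar along y, with a post at each end (y = -122 and +122 mm). The float's stem leans on it, and may swing forward along it as the ball is pushed, up to a stop pin that stands 18 mm above the rail's axis at y = +71 mm, beside the ring hole.
- seat (a point): Centre of the ring hole in the stand's board, at the level of the board's top: stand x = 0, y = +60 mm; a steel-edged through hole 50 mm wide. With the ball seated, the ball's centre is about 24 mm above this point.
- float: Loose tank float, 0.13 to 0.24 kg: orange ball 70 mm across, steel stem 10 mm thick. Origin at the ball's centre; z axis along the stem, towards its black knob. Starts on the track at stand y = -85 to -50 mm, leaning about 38 degrees over the rail. Its weight is almost centred in the ball: in the ring hole the smooth ball turns under a light push, and friction holds it at whatever lean it is left.
- stem_end (a point): Outer end of the black knob, 16 mm across, on the float's stem; 150 mm from the ball's centre.
- offcut: Loose pine offcut, 62 mm (x) by 140 mm (y) by 40 mm (z), 0.16 kg, origin at the centre of its underside. It starts lying on the stand across the ring hole, its long side roughly along the stand's x.
- offcut_mid (a point): Centre of the offcut's volume.
- pan: Fixed open aluminium drip pan, 173 mm (its x) by 243 mm (its y), rim 36 mm high, walls 2 mm, floor 2 mm, origin under its centre. It stands on the bench at the stand's +y end, turned a quarter turn (its long side along the stand's x), about 10 to 20 mm away.
- nut_jar: Bystander: glass jar of nuts with a tin lid, 75 mm across, 90 mm high, origin at its underside.
- battery: Bystander: black tool battery with a yellow top, 55 x 70 x 54 mm, origin at its underside.
- measure: Bystander: yellow tape measure, 37 x 85 x 61 mm, origin at its underside.

How it is judged:
By the outcome, as a careful person would: the job done as asked, in the order asked, and still so for the second after the job is handed in, with the robot touching nothing.
It also fails if it takes over 62 s, if anything falls off the work surface, if the arm or the gripper's body presses on something with over 40 N, if the wrist force passes 120 N, or if a joint passes its speed limit or range.

## Working session

There is one attempt and no reset: what is moved stays moved. The work goes in short steps, Python scripts to look and compute and a tool call to move; the robot and the scene stay as the last step left them, time stands still between calls to the robot, and variables do not carry over. Pictures are saved under pics/ and viewed, at most 10 in all, crops included, and the job is handed in when it is done.

```bash
ls; mkdir -p pics; python3 - <<'E'
from workcell import r
import cv2,json
for n in("scene","top"):
    im=r.snapshot(n); cv2.imwrite(f"pics/{n}0.png",im[:,:,::-1]); print(n,r.get_calibration(n))
s=r.read_state();print(s)
E
```

```text
pics
workcell.py
scene {'fx': 512.2906981203993, 'fy': 512.2906981203993, 'cx': 290.47421910768617, 'cy': 210.4278940045863, 'position': array([-0.18774954,  0.98450073,  0.8812651 ]), 'orientation': array([-0.17557397,  0.4248159 ,  0.82472526, -0.32944421])}
top {'fx': 459.4345526288809, 'fy': 459.4345526288809, 'cx': 274.9384730913403, 'cy': 212.19500931444927, 'position': array([0.22942728, 0.06022731, 1.29569597]), 'orientation': array([ 0.12253723, -0.07899834, -0.51631227,  0.843899  ])}
{'time_s': 0.1, 'q': array([ 1.01271006e+00,  2.63463384e-01, -4.88539876e-02,  1.25942167e+00,
        9.51209423e-06,  1.41552131e+00]), 'joint_velocities': array([ 1.66195324e-03, -4.92232092e-05,  2.69331033e-03,  1.10196876e-03,
        1.79438952e-03, -4.85127974e-04]), 'effort': array([ 5.47209711e-03, -6.38576031e+01,  3.85063827e+01,  9.94605012e-03,
       -4.98931695e-05,  3.63666686e-05]), 'ee_pos': array([0.2056606 , 0.48277177, 0.23088641]), 'eef_rot': array([ 2.00046722e-01,  9.79786245e-01, -4.40028752e-04, -1.69038093e-04]), 'force': array([-0.1447536 , -0.116221  ,  0.31123031]), 'wrist_torque': array([ 0.00745609, -0.05267195,  0.03549843]), 'grip_force': 0.0, 'gripper_width': 0.0853291136589113}
```

View pics/scene0.png

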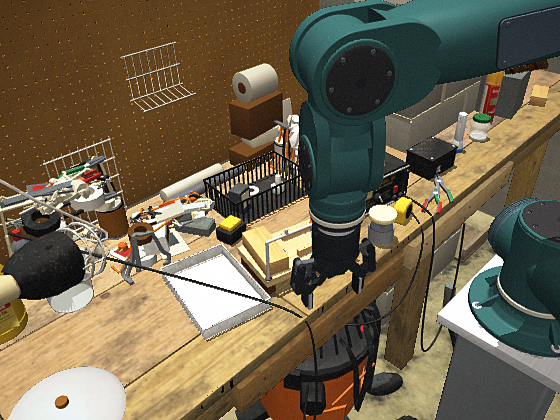

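View pics/top0.png

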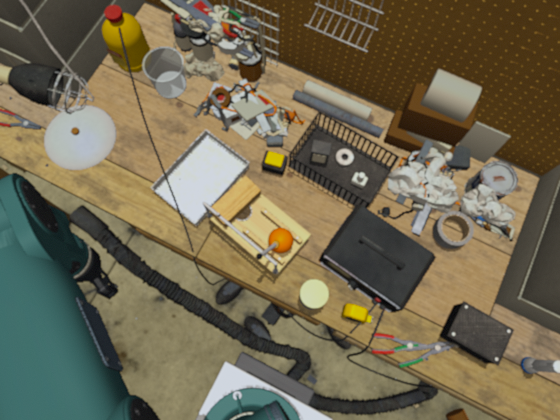

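The scene view shows the pan at (215,290) and the arm hiding the stand. The top view shows the pan at (200,177), offcut at (237,198), ball at (281,241), jar at (314,295), battery at (273,160) and tape at (356,313). I'll enlarge the stand region.

```bash
python3 - <<'E'
import cv2
im=cv2.imread("pics/top0.png")[120:320,140:380]
cv2.imwrite("pics/topc.png",cv2.resize(im,None,fx=3,fy=3,interpolation=cv2.INTER_CUBIC)[:600,:720])
E
cat > h.py <<'E'
import numpy as np,cv2
from workcell import r
from scipy.spatial.transform import Rotation as R
def ray(c,u,v):
    d=np.array([(u-c['cx'])/c['fx'],-(v-c['cy'])/c['fy'],-1.]);return np.array(c['position']),R.from_quat(c['orientation']).apply(d)
def onz(c,u,v,z):
    p,d=ray(c,u,v);return p+d*(z-p[2])/d[2]
def proj(c,P):
    q=R.from_quat(c['orientation']).inv().apply(np.array(P)-c['position']);return c['cx']-c['fx']*q[...,0]/q[...,2],c['cy']+c['fy']*q[...,1]/q[...,2]
E
```

```text
(no output)
```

View pics/topc.png

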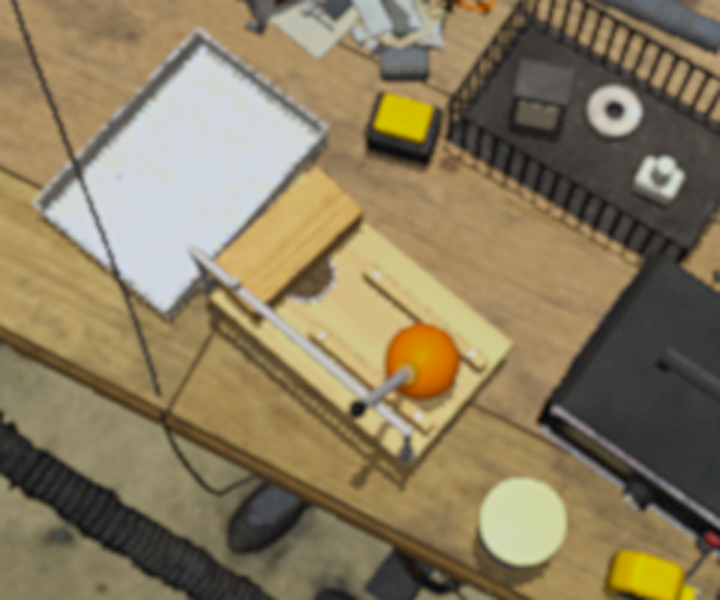

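The crop shows the pan upper left, with the offcut's top face corners at about (313,168), (362,212), (262,303) and (215,262). The ring hole edge is at (315,290) and the rail runs from (195,250) to (408,432). The ball is at (423,361), the knob at (358,408), and the board's right corner at (511,347).

```bash
python3 - <<'E'
from h import *
c=r.get_calibration("top")
f=lambda u,v,z:onz(c,140+u/3,120+v/3,z)
P={'railA+y':(195,252,.16),'railB-y':(408,434,.16),'ballm':(423,361,.086),'cornR':(511,347,.05),'cornL':(212,303,.05),'corn+x+y':(368,222,.05),'off1':(313,168,.09),'off2':(362,212,.09),'off3':(262,303,.09),'off4':(215,262,.09),'panfar':(200,32,.036),'panR':(327,130,.036),'panL':(37,204,.036),'panB':(170,315,.036),'jar':(523,521,.09),'batt':(405,118,.054)}
W={k:f(*v) for k,v in P.items()}
for k,v in W.items(): print(k,v.round(4))
print('rail len',np.linalg.norm(W['railA+y']-W['railB-y']),'stand len',np.linalg.norm(W['cornR']-W['corn+x+y']),'wid',np.linalg.norm(W['cornL']-W['corn+x+y']))
im=cv2.imread("pics/top0.png");h=cv2.cvtColor(im,cv2.COLOR_BGR2HSV)
m=cv2.inRange(h,(4,190,120),(16,255,255));m[:210]=0;m[270:]=0;m[:,:255]=0;m[:,310:]=0
(x,y),rad=cv2.minEnclosingCircle(cv2.findNonZero(m));print('ball',x,y,rad,'exp rad',c['fx']*.035/1.24);B=onz(c,x,y,.086);print(B)
d=W['railA+y']-W['railB-y'];y0=d[:2]/np.linalg.norm(d[:2]);d2=(W['corn+x+y']-W['cornR'])[:2];d2/=np.linalg.norm(d2)
print('yaw rail',np.degrees(np.arctan2(*y0[::-1])),'board',np.degrees(np.arctan2(*d2[::-1])))
d3=(W['off1']-W['off4'])[:2];print('offcut long dir',np.degrees(np.arctan2(*d3[::-1])))
for t in ([W['railA+y'],W['railB-y']]):pass
Y=(y0+d2)/2;Y/=np.linalg.norm(Y);X=np.array([Y[1],-Y[0]])
O1=(W['cornR'][:2]-.075*X+.13*Y);O2=(W['cornL'][:2]+.075*X-.13*Y);O3=(W['railA+y'][:2]+W['railB-y'][:2])/2+.068*X
print(X,Y,O1,O2,O3);
for O in(O1,O2,O3):
  q=B[:2]-O;print('ball in stand',q@X,q@Y)
E
```

```text
railA+y [0.4747 0.3802 0.16  ]
railB-y [0.417  0.1443 0.16  ]
ballm [0.4945 0.1678 0.086 ]
cornR [0.5516 0.1042 0.05  ]
cornL [0.462  0.3723 0.05  ]
corn+x+y [0.6    0.2792 0.05  ]
off1 [0.612  0.3426 0.09  ]
off2 [0.5942 0.2816 0.09  ]
off3 [0.4752 0.3219 0.09  ]
off4 [0.4898 0.3789 0.09  ]
panfar [0.7064 0.5255 0.036 ]
panR [0.6707 0.3618 0.036 ]
panL [0.4742 0.5752 0.036 ]
panB [0.4362 0.4053 0.036 ]
jar [0.4061 0.026  0.09  ]
batt [0.7103 0.2958 0.054 ]
rail len 0.24290624209823697 stand len 0.18155451315491045 wid 0.16644261578230007
ball 280.4135437011719 240.11671447753906 12.354854583740234 exp rad 12.967910759686156
[0.49433649 0.16951689 0.086     ]
yaw rail 76.26537358880908 board 74.55926538241083
offcut long dir -16.582097593244395
[ 0.96776335 -0.25186128] [0.25186128 0.96776335] [0.51180161 0.24889793] [0.50184391 0.2275925 ] [0.51167454 0.24512938]
ball in stand 0.003090913044802475 -0.08122084019770173
ball in stand 0.0073615942642043155 -0.058094276052011846
ball in stand 0.0022647334756003973 -0.07754177296198125
```

The rows are not in the units I measure in: shifts go in shares of 50 mm and turns go in shares of 4 rad. I convert before sending: 0.14 rad is 0.035.

```bash
cat >> h.py <<'E'
O=np.array([.512,.246,0]);yaw=np.radians(76.3)
Y=np.array([np.cos(yaw),np.sin(yaw),0]);X=np.array([Y[1],-Y[0],0]);Z=np.array([0,0,1.])
def w(s):return O+s[0]*X+s[1]*Y+s[2]*Z
def st(p):p=np.array(p)-O;return np.array([p@X,p@Y,p[2]])
def go(s,ty=None,tz=-Z):
    a=r.read_state();Rt=R.from_quat(a['eef_rot']);p=np.array(a['ee_pos'])
    print('t',a['time_s'],'stand',st(p).round(4),'delta tool now',Rt.inv().apply(w(s)-p).round(4))
    if ty is not None:
        M=R.from_matrix(np.c_[np.cross(ty,tz),ty,tz]);print('rotvec tool',(Rt.inv()*M).as_rotvec().round(4),'delta in new axes',M.inv().apply(w(s)-p).round(4))
E
python3 -c "
from h import *
go((.02,.034,.25),X)"
```

```text
t 0.1 stand [-0.3537  0.1575  0.2309] delta tool now [-0.3888 -0.0609 -0.0191]
rotvec tool [-9.0000e-04  5.0000e-04  1.4071e+00] delta in new axes [-0.1235  0.3737 -0.0191]
```

Call:
send_path(steps=[0,0,0,0,0,0.035,0,0,0,0,0,0.035,0,0,0,0,0,0.035,0,0,0,0,0,0.035,0,0,0,0,0,0.035])

```text
time_s: 0.6
ee_pos: [0.2057, 0.4828, 0.231]
eef_rot: [0.526, 0.85, -0.0, 0.0]
force: [0.4, 0.4, -0.0]
gripper_width: 0.0853
grip_force: 0.0
```

Call:
send_path(steps=[0,0,0,0,0,0.035,0,0,0,0,0,0.035,0,0,0,0,0,0.035,0,0,0,0,0,0.035,0,0,0,0,0,0.035])

```text
time_s: 1.1
ee_pos: [0.2057, 0.4828, 0.231]
eef_rot: [0.786, 0.618, -0.0, 0.0]
force: [0.2, 0.4, 0.5]
gripper_width: 0.0853
grip_force: 0.0
```

```bash
python3 -c "
from h import *
go((.02,.034,.25),X)"
```

```text
t 1.1 stand [-0.3537  0.1576  0.231 ] delta tool now [-0.1241  0.3735 -0.019 ]
rotvec tool [-0.0002  0.0006  0.0013] delta in new axes [-0.1236  0.3737 -0.019 ]
```

Converted, 0.0374 m is 0.748, -0.0124 m is -0.248.

Call:
send_path(steps=[-0.248,0.748,-0.04,0,0,0,-0.248,0.748,-0.04,0,0,0,-0.248,0.748,-0.04,0,0,0,-0.248,0.748,-0.04,0,0,0,-0.248,0.748,-0.04,0,0,0], quiet=true)

```text
ok
```

Call:
send_path(steps=[-0.248,0.748,-0.04,0,0,0,-0.248,0.748,-0.04,0,0,0,-0.248,0.748,-0.04,0,0,0,-0.248,0.748,-0.04,0,0,0,-0.248,0.748,-0.04,0,0,0])

```text
time_s: 2.1
ee_pos: [0.5424, 0.2751, 0.2511]
eef_rot: [0.784, 0.62, -0.0, -0.0]
force: [0.5, -0.7, -0.0]
gripper_width: 0.0853
grip_force: 0.0
```

```bash
python3 - <<'E'
from h import *
go((.02,.034,.25),X)
c=r.get_calibration("wrist");im=r.snapshot("wrist");print(c)
cv2.imwrite("pics/w1.png",im[:,:,::-1]); np.save("w1c.npy",c,allow_pickle=True)
E
```

```text
t 2.1 stand [0.0227 0.0355 0.2511] delta tool now [-0.0015 -0.0027  0.0011]
rotvec tool [-0.0004  0.0003  0.007 ] delta in new axes [-0.0015 -0.0027  0.0011]
{'fx': 325.19226210127806, 'fy': 325.19226210127806, 'cx': 280.8290501360571, 'cy': 205.80406377640944, 'position': array([0.56051839, 0.35302687, 0.39303276]), 'orientation': array([-0.15681752,  0.0182091 , -0.11424867,  0.98082819])}
```

View pics/w1.png

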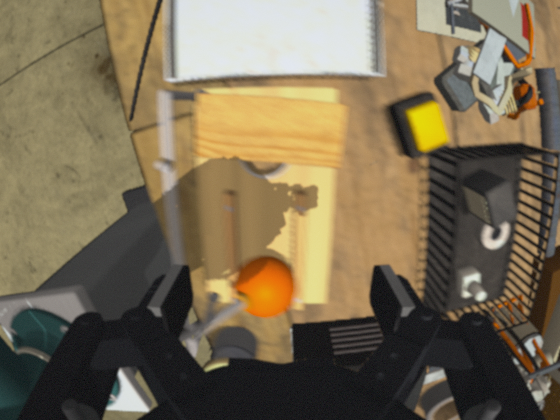

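The wrist view shows the offcut rear edge from about (196,155) to (343,165), the hole's near edge at (265,176), and the strip ends near (231,192) and (302,190). The board's right edge runs (337,100)–(328,303), and the ball is at (265,287). I'll check these against the stand frame.

```bash
cat >> h.py <<'E'
def wz(c,u,v,z):
    a,b=(u-c['cx']),(v-c['cy']);t=np.hypot(a,b)/c['fx'];n=np.hypot(a,b)+1e-9
    d=R.from_quat(c['orientation']).apply([np.sin(t)*a/n,-np.sin(t)*b/n,-np.cos(t)]);p=np.array(c['position']);return p+d*(z-p[2])/d[2]
E
python3 - <<'E'
from h import *
c=np.load("w1c.npy",allow_pickle=True).item()
for k,u,v,z in [('hole y.035 x0',265,177,.05),('stripL -.038,.02',231,192,.072),('stripR',302,191,.072),('edgeR1 x.075',337,100,.05),('edgeR2',328,303,.05),('ball',265,287,.086),('offcut near L',196,153,.09),('near R',345,163,.09),('far L',197,95,.09),('far R',347,104,.09),('pan L',172,80,.036),('pan R',383,72,.036),('rail +y end',163,95,.16),('railmid pt',170,200,.16)]:
    print(k,st(wz(c,u,v,z)).round(4))
E
```

```text
hole y.035 x0 [0.0053 0.0356 0.05  ]
stripL -.038,.02 [-0.029   0.0248  0.072 ]
stripR [0.0442 0.0263 0.072 ]
edgeR1 x.075 [0.0806 0.1198 0.05  ]
edgeR2 [ 0.0841 -0.128   0.05  ]
ball [ 0.0057 -0.0801  0.086 ]
offcut near L [-0.0593  0.0688  0.09  ]
near R [0.0837 0.0596 0.09  ]
far L [-0.0565  0.1244  0.09  ]
far R [0.0833 0.116  0.09  ]
pan L [-0.0995  0.1448  0.036 ]
pan R [0.1346 0.155  0.036 ]
rail +y end [-0.0647  0.1239  0.16  ]
railmid pt [-0.0641  0.0432  0.16  ]
```

```bash
sed -i 's/^O=.*;yaw/O=np.array([.5173,.2468,0]);yaw/' h.py
python3 -c "
from h import *
go((.013,.036,.062),X)"
```

```text
t 2.15 stand [0.0225 0.0318 0.2504] delta tool now [ 0.0045 -0.0096  0.1884]
rotvec tool [0.0009 0.0011 0.0042] delta in new axes [ 0.0042 -0.0095  0.1884]
```

Converted, 0.03 m is 0.6, -0.002 m is -0.04, 0.004 rad is 0.001.

Call:
send_path(steps=[0.02,-0.04,0.6,0,0,0.001,0.02,-0.04,0.6,0,0,0,0.02,-0.04,0.6,0,0,0,0.02,-0.04,0.6,0,0,0,0,-0.02,0.6,0,0,0], quiet=true)

```text
ok
```

Call:
send_path(steps=[0,0,0.4,0,0,0,0,0,0.36,0,0,0,0,0,0,0,0,0])

```text
time_s: 2.95
ee_pos: [0.532, 0.2818, 0.061]
eef_rot: [0.785, 0.619, -0.002, -0.001]
force: [0.4, -0.1, 0.4]
gripper_width: 0.0859
grip_force: 0.0
```

```bash
python3 -c "
from h import *
go((.013,.036,.062),X)"
```

```text
t 2.95 stand [0.006  0.0375 0.061 ] delta tool now [-0.0015  0.007  -0.001 ]
rotvec tool [-0.0034  0.0023  0.0031] delta in new axes [-0.0015  0.007  -0.001 ]
```

Converted, 0.008 m is 0.16, 0.006 m is 0.12.

Call:
send_path(steps=[0.12,0.06,0,0,0,0,0.16,0.04,0,0,0,0,0.16,0.04,0,0,0,0,0.16,0.04,0.08,0,0,0,0.16,0.02,0.08,0,0,0])

```text
time_s: 3.45
ee_pos: [0.5526, 0.3177, 0.0553]
eef_rot: [0.785, 0.619, 0.0, 0.0]
force: [-1.0, -2.1, 1.3]
gripper_width: 0.0854
grip_force: 1.0
```

```bash
python3 - <<'E'
from h import *
go((.013,.1,.055),X)
im=r.snapshot("wrist"); cv2.imwrite("pics/w2.png",im[:300,:,::-1])
E
```

```text
t 3.45 stand [0.0175 0.0772 0.0553] delta tool now [ 0.0228 -0.0045  0.0003]
rotvec tool [ 0.0006 -0.0002  0.0032] delta in new axes [ 0.0228 -0.0045  0.0003]
```

View pics/w2.png

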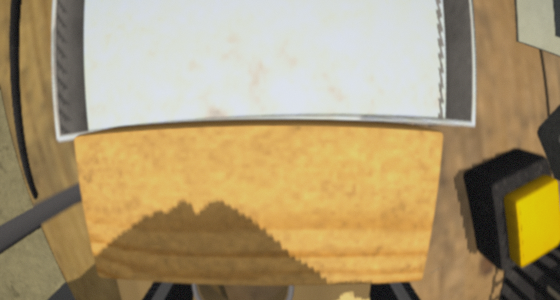

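The offcut is square to the tool, clear of the rail post at left (80,190), and its front edge is at the pan's near wall (row 125). I'll keep pushing.

Call:
send_path(steps=[0.2,0,0.06,0,0,0,0.2,0,0.04,0,0,0,0.2,0,0,0,0,0,0.2,0,0,0,0,0,0.2,0,0,0,0,0])

```text
time_s: 4.0
ee_pos: [0.564, 0.3666, 0.0503]
eef_rot: [0.785, 0.619, 0.0, -0.0]
force: [1.1, -0.7, -0.7]
gripper_width: 0.0856
grip_force: 0.0
```

Call:
send_path(steps=[0.16,0,0,0,0,0,0.16,0,0,0,0,0,0.16,0,0,0,0,0,0,0,0,0,0,0])

```text
time_s: 4.4
ee_pos: [0.5695, 0.3898, 0.0502]
eef_rot: [0.785, 0.619, 0.0, -0.0]
force: [0.0, -0.5, -1.0]
gripper_width: 0.0854
grip_force: 0.0
```

```bash
python3 - <<'E'
from h import *
go((.013,.17,.055),X)
im=r.snapshot("wrist"); cv2.imwrite("pics/w3.png",im[:300,:,::-1])
E
```

```text
t 4.4 stand [0.0169 0.1513 0.0502] delta tool now [ 0.0187 -0.0038 -0.0048]
rotvec tool [ 0.0002 -0.0003  0.0037] delta in new axes [ 0.0187 -0.0039 -0.0048]
```

View pics/w3.png

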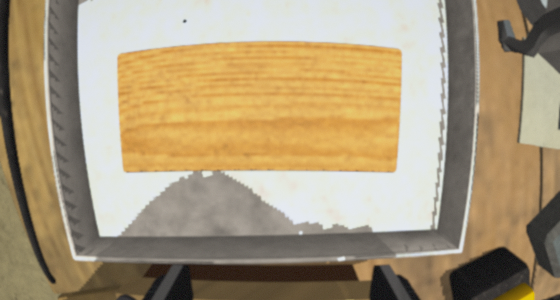

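The offcut lies flat in the pan. Next I'll shut the fingers and go behind the ball.

Converted, -0.05 m is -1, -0.04 m is -0.8.

Call:
send_path(steps=[0,0,-0.8,0,0,0,0,0,-1,0,0,0,0,0,-0.8,0,0,0,-0.4,0,-0.6,0,0,0,-0.8,0,0,0,0,0], jaw=0, grip_n=20, quiet=true)

```text
ok
```

Call:
send_path(steps=[-0.9,0,0,0,0,0,-0.9,0,0,0,0,0,-0.9,0,0,0,0,0,-0.9,0,0,0,0,0,-0.6,0,0,0,0,0], quiet=true)

```text
ok
```

Call:
send_path(steps=[-0.4,-0.08,0,0,0,0,-0.2,-0.08,0,0,0,0,0,0,0,0,0,0])

```text
time_s: 5.75
ee_pos: [0.4909, 0.0984, 0.2106]
eef_rot: [0.786, 0.618, 0.0, 0.0]
force: [0.8, 0.2, 0.6]
gripper_width: -0.0002
grip_force: 0.0
```

```bash
python3 - <<'E'
from h import *
go((.005,-.15,.077),X)
c=r.get_calibration("wrist");im=r.snapshot("wrist"); cv2.imwrite("pics/w4.png",im[:,:,::-1])
h=cv2.cvtColor(im,cv2.COLOR_RGB2HSV);m=cv2.inRange(h,(4,190,100),(16,255,255));n,l,s,q=cv2.connectedComponentsWithStats(m);i=1+s[1:,4].argmax();print(s[i],q[i]);x,y,a,b=s[i][:4];print('ball',st(wz(c,x+a/2,y+b/2,.086)))
E
```

```text
t 5.75 stand [ 0.0095 -0.1505  0.2106] delta tool now [ 0.0005 -0.0045  0.1336]
rotvec tool [ 0.0002 -0.0001  0.0017] delta in new axes [ 0.0005 -0.0045  0.1336]
[ 225   74   83   82 3318] [270.27516576 115.85081374]
ball [-0.00246564 -0.08055536  0.086     ]
```

View pics/w4.png

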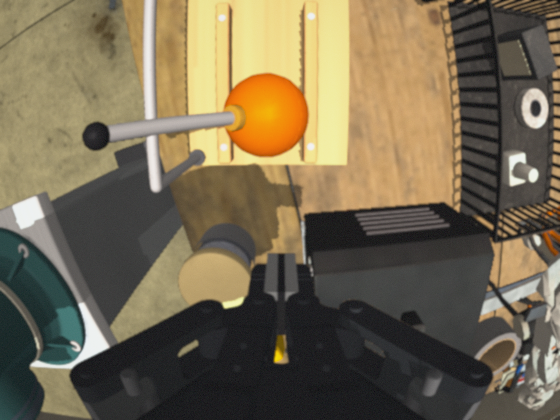

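The ball is at (266,115), leaning left over the rail, with the knob at (96,136). The jar is at (215,270), and a black box at lower right starts at column 305. I'll descend close behind the ball at stand y = -0.137.

Converted, 0.03 m is 0.6, 0.025 m is 0.5.

Call:
send_path(steps=[0.08,-0.06,0.6,0,0,0,0.08,-0.04,0.6,0,0,0,0.08,-0.02,0.6,0,0,0,0.02,0,0.5,0,0,0,0,0,0.34,0,0,0])

```text
time_s: 6.3
ee_pos: [0.4883, 0.1144, 0.0765]
eef_rot: [0.785, 0.62, -0.001, -0.001]
force: [0.0, 0.4, 0.3]
gripper_width: 0.0001
grip_force: 0.0
```

Call:
send_path(steps=[0.08,0,0,0,0,0,0.1,0,0,0,0,0,0.1,0,0,0,0,0,0.1,0,0,0,0,0,0.1,0,0,0,0,0])

```text
time_s: 6.8
ee_pos: [0.4948, 0.1369, 0.079]
eef_rot: [0.785, 0.619, 0.0, 0.0]
force: [-1.1, -3.0, 2.4]
gripper_width: 0.0
grip_force: 1.5
```

```bash
python3 - <<'E'
from h import *
go((.005,0,.077),X)
E
```

```text
t 6.8 stand [ 0.0042 -0.1121  0.079 ] delta tool now [0.1121 0.0012 0.002 ]
rotvec tool [ 0.0012 -0.0001  0.0032] delta in new axes [0.1121 0.0008 0.002 ]
```

Converted, 0.007 m is 0.14, 0.006 m is 0.12.

Call:
send_path(steps=[0.12,0,0,0,0,0,0.14,0,0,0,0,0,0.14,0,0,0,0,0,0.14,0,0,0,0,0,0.14,0,0,0,0,0])

```text
time_s: 7.3
ee_pos: [0.5023, 0.1701, 0.0782]
eef_rot: [0.785, 0.619, -0.0, -0.0]
force: [-0.0, -2.3, 1.4]
gripper_width: -0.0002
grip_force: 1.5
```

Call:
send_path(steps=[0.14,0,0,0,0,0,0.14,0,0,0,0,0,0.14,0,0,0,0,0,0.14,0,0,0,0,0,0.08,0,0,0,0,0])

```text
time_s: 7.8
ee_pos: [0.5098, 0.2013, 0.0782]
eef_rot: [0.785, 0.619, 0.0, -0.0]
force: [-0.5, -3.6, 1.2]
gripper_width: -0.0001
grip_force: 1.5
```

```bash
python3 - <<'E'
from h import *
go((.005,0,.077),X)
im=r.snapshot("wrist"); cv2.imwrite("pics/w5.png",im[:,:,::-1])
E
```

```text
t 7.8 stand [ 0.0035 -0.046   0.0782] delta tool now [0.046  0.0017 0.0012]
rotvec tool [-0.0001 -0.0001  0.0034] delta in new axes [0.046  0.0015 0.0012]
```

View pics/w5.png

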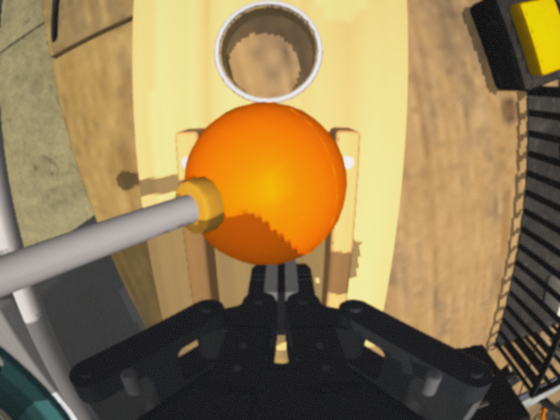

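The ball (265,183) is near the track's end, with the ring hole open at (268,52) and the stem trailing slightly back. I'll push on to the drop.

Converted, 0.006 m is 0.12.

```bash
python3 - <<'E'
from h import *
c=r.get_calibration("wrist");print('hole',st(wz(c,268,52,.05)),'ball',st(wz(c,265,183,.086)))
E
```

```text
hole [-0.00369651  0.0610892   0.05      ] ball [-0.00366605  0.00043599  0.086     ]
```

Call:
send_path(steps=[0.12,0,0,0,0,0,0.12,0,0,0,0,0,0.12,0,0,0,0,0,0.12,0,0,0,0,0,0.12,0,0,0,0,0])

```text
time_s: 8.35
ee_pos: [0.5169, 0.2305, 0.0783]
eef_rot: [0.785, 0.619, 0.0, -0.0]
force: [0.3, -0.2, -0.2]
gripper_width: 0.0003
grip_force: 0.2
```

Call:
send_path(steps=[0.1,0,0,0,0,0,0.1,0,0,0,0,0,0.1,0,0,0,0,0,0.06,0,0,0,0,0,0,0,0,0,0,0])

```text
time_s: 8.85
ee_pos: [0.521, 0.2477, 0.0782]
eef_rot: [0.785, 0.619, 0.0, -0.0]
force: [-0.4, -0.4, -0.6]
gripper_width: -0.0002
grip_force: 0.0
```

```bash
python3 - <<'E'
from h import *
go((.005,0,.077),X)
c=r.get_calibration("wrist");im=r.snapshot("wrist"); cv2.imwrite("pics/w6.png",im[:,:,::-1])
h=cv2.cvtColor(im,cv2.COLOR_RGB2HSV);m=cv2.inRange(h,(4,190,100),(16,255,255));n,l,s,q=cv2.connectedComponentsWithStats(m);i=1+s[1:,4].argmax();print(s[i],q[i]);x,y,a,b=s[i][:4];print('ball',st(wz(c,x+a/2,y+b/2,.08)))
E
```

```text
t 8.85 stand [0.0034 0.0017 0.0782] delta tool now [-0.0017  0.0016  0.0012]
rotvec tool [-0.     -0.0002  0.0035] delta in new axes [-0.0017  0.0016  0.0012]
[  195    68   157   156 10560] [282.42433712 143.74043561]
ball [-0.00030731  0.06286726  0.08      ]
```

View pics/w6.png

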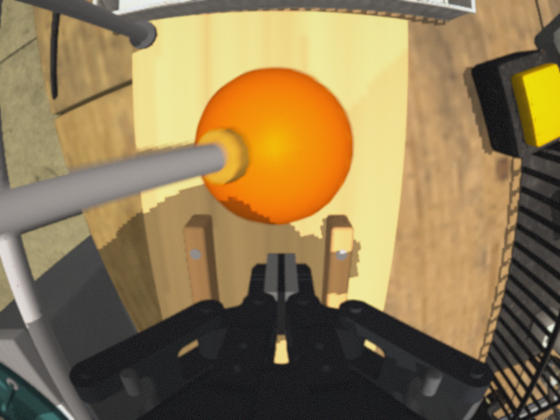

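The ball is seated in the ring hole at (274,146), leaning left with the stem trailing slightly back. I'll retract up and rotate the tool so the fingers straddle the stem.

Converted, -0.05 m is -1, -0.03 m is -0.6.

```bash
python3 -c "
from workcell import r
print(r.read_state()['q'].round(3))"
```

```text
[ 0.302  0.437 -0.213  0.921  0.     2.109]
```

Call:
send_path(steps=[-0.4,0,0,0,0,0,-0.6,0,-0.4,0,0,0,-0.4,0,-1,0,0,0,0,0,-1,0,0,0,0,0,-1,0,0,0])

```text
time_s: 9.4
ee_pos: [0.5042, 0.1797, 0.2468]
eef_rot: [0.786, 0.618, -0.0, -0.0]
force: [1.8, 1.4, 0.4]
gripper_width: 0.0002
grip_force: 0.0
```

```bash
python3 - <<'E'
from h import *
go((-.09,.06,.3),-Y);go((-.09,.06,.3),Y)
c=r.get_calibration("wrist");im=r.snapshot("wrist");cv2.imwrite("pics/w7.png",im[:,:,::-1]);im2=r.snapshot("top");im3=r.snapshot("scene")
np.save("w7c.npy",c,allow_pickle=True)
cv2.imwrite("pics/t7.png",im2[:,:,::-1]);cv2.imwrite("pics/s7.png",im3[:,:,::-1])
a=cv2.resize(im2[150:290,170:330],None,fx=2.5,fy=2.5);b=im[:350,:400]
o=np.zeros((350,800,3),np.uint8);o[:,:400]=a;o[:,400:]=b;cv2.imwrite("pics/c7.png",o[:,:,::-1])
E
```

```text
t 9.4 stand [ 0.0032 -0.0683  0.2468] delta tool now [ 0.1284 -0.0929 -0.0532]
rotvec tool [-1.0000e-04  1.0000e-04  1.5727e+00] delta in new axes [-0.0932 -0.1283 -0.0532]
t 9.4 stand [ 0.0032 -0.0683  0.2468] delta tool now [ 0.1284 -0.0929 -0.0532]
rotvec tool [-1.0000e-04 -1.0000e-04 -1.5689e+00] delta in new axes [ 0.0932  0.1283 -0.0532]
```

View pics/c7.png

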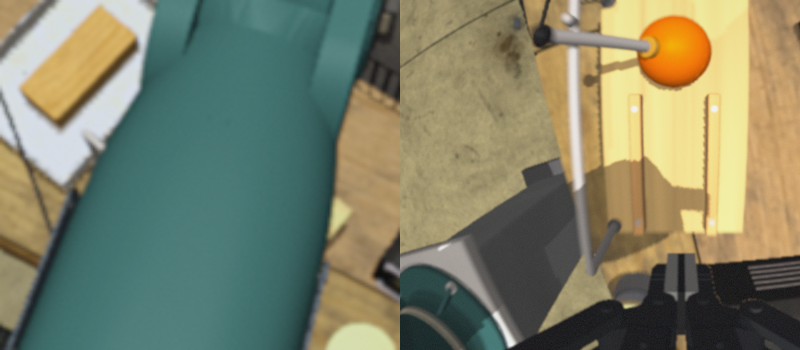

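```bash
cat >> h.py <<'E'
def knob(c,u,v,B,L=.143):
    p=np.array(c['position']);d=wz(c,u,v,0)-p;d/=np.linalg.norm(d);q=p-w(B);b=q@d;D=b*b-q@q+L*L
    for t in (-b-np.sqrt(max(D,0)),-b+np.sqrt(max(D,0))):
        k=st(p+t*d);print('knob',k.round(4),'dir',((k-B)/L).round(3),'D',D)
E
python3 - <<'E'
from h import *
im=cv2.imread("pics/w7.png");c=np.load("w7c.npy",allow_pickle=True).item()
h=cv2.cvtColor(im,cv2.COLOR_BGR2HSV);m=cv2.inRange(h,(4,190,100),(16,255,255));m[200:]=0;n,l,s,q=cv2.connectedComponentsWithStats(m);i=1+s[1:,4].argmax();x,y,a,b=s[i][:4];print(s[i]);print('ball',st(wz(c,x+a/2,y+b/2,.074)))
for B in ((-.002,.061,.074),(0,.063,.074)): knob(c,143,36,np.array(B))
E
```

```text
[ 238   16   73   71 2593]
ball [-0.00327119  0.06169856  0.074     ]
knob [-0.0842  0.0592  0.191 ] dir [-0.575 -0.013  0.818] D 0.005293261066702887
knob [-0.1413  0.0905  0.0609] dir [-0.974  0.206 -0.092] D 0.005293261066702887
knob [-0.0851  0.0597  0.1889] dir [-0.595 -0.023  0.803] D 0.004897840575304208
knob [-0.1401  0.0898  0.0637] dir [-0.98   0.188 -0.072] D 0.004897840575304208
```

Converted, 0.03 m is 0.6, -0.02 m is -0.4.

Call:
send_path(steps=[0.4,-0.34,0,0,0,0,0.6,-0.4,0,0,0,0,0.6,-0.4,0,0,0,0,0.6,-0.4,0,0,0,0,0.32,-0.2,0,0,0,0], jaw=0.05, grip_n=20)

```text
time_s: 10.05
ee_pos: [0.4482, 0.3252, 0.2435]
eef_rot: [0.785, 0.62, -0.001, -0.0]
force: [0.2, -0.5, -0.0]
gripper_width: 0.0502
grip_force: 0.0
```

```bash
python3 -c "
from h import *
go((-.086,.058,.181),X)"
```

```text
t 10.05 stand [-0.0857  0.0598  0.2435] delta tool now [-0.0018 -0.0002  0.0625]
rotvec tool [-0.0016  0.0009  0.0046] delta in new axes [-0.0018 -0.0003  0.0625]
```

Converted, 0.02 m is 0.4, 0.015 m is 0.3.

Call:
send_path(steps=[0,0,0.4,0,0,0,0,0,0.4,0,0,0,0,0,0.3,0,0,0,0,0,0.14,0,0,0,0,0,0,0,0,0])

```text
time_s: 10.55
ee_pos: [0.4491, 0.323, 0.1815]
eef_rot: [0.785, 0.619, -0.001, -0.0]
force: [-0.7, 0.6, 0.3]
gripper_width: 0.05
grip_force: 0.0
```

```bash
python3 -c "
from h import *
go((-.086,.058,.181),X)
im=r.snapshot('wrist');cv2.imwrite('pics/w8.png',im[:,:,::-1])"
```

```text
t 10.55 stand [-0.0843  0.0579  0.1815] delta tool now [ 0.0001 -0.0017  0.0005]
rotvec tool [-0.0018  0.0016  0.003 ] delta in new axes [ 0.0001 -0.0017  0.0005]
```

View pics/w8.png

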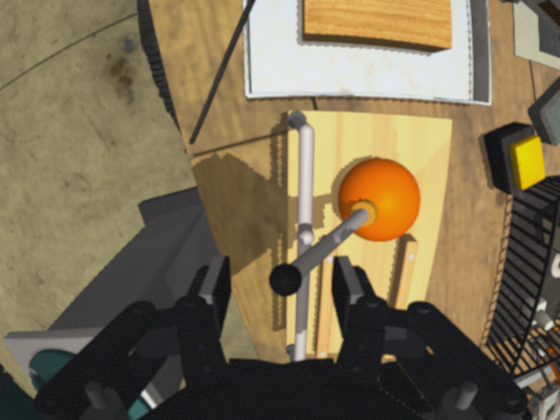

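The knob (286,279) sits midway between the fingers, above the rail and clear of the stop pin. I'll narrow the cage and sweep the stem towards upright.

Converted, -0.002 m is -0.04, -0.001 m is -0.02.

Call:
send_path(steps=[0,0,-0.04,0,0,0,0,0,-0.02,0,0,0,0,0,0,0,0,0], jaw=0.028, grip_n=20)

```text
time_s: 10.9
ee_pos: [0.4501, 0.3236, 0.1864]
eef_rot: [0.785, 0.619, 0.001, 0.0]
force: [0.2, 0.6, -0.2]
gripper_width: 0.028
grip_force: 0.0
```

Call:
send_path(steps=[0,0.12,0,0,0,0,0,0.14,0,0,0,0,0,0.14,-0.02,0,0,0,0,0.14,-0.02,0,0,0,0,0.14,-0.02,0,0,0])

```text
time_s: 11.4
ee_pos: [0.4836, 0.3153, 0.1887]
eef_rot: [0.786, 0.619, -0.0, 0.0]
force: [-0.3, -0.5, 0.8]
gripper_width: 0.0278
grip_force: 0.2
```

Call:
send_path(steps=[0,0.14,0,0,0,0,0,0.14,0,0,0,0,0,0.14,0,0,0,0,0,0.14,0,0,0,0,0,0.08,0,0,0,0])

```text
time_s: 11.9
ee_pos: [0.5146, 0.3078, 0.1886]
eef_rot: [0.786, 0.619, -0.0, 0.0]
force: [-0.6, 0.0, -0.2]
gripper_width: 0.028
grip_force: 0.2
```

```bash
python3 -c "
from h import *
go((-.003,.0615,.181),X)
im=r.snapshot('wrist');cv2.imwrite('pics/w9.png',im[:,:,::-1])"
```

```text
t 11.9 stand [-0.0171  0.0586  0.1886] delta tool now [0.0028 0.0141 0.0076]
rotvec tool [0.     0.0001 0.0029] delta in new axes [0.0029 0.0141 0.0076]
```

View pics/w9.png

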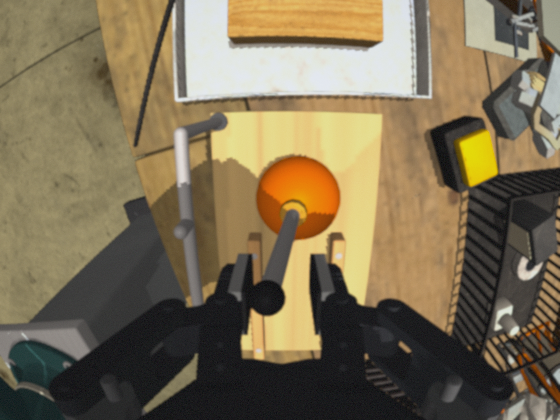

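The knob (267,297) rests against the left finger and the ball (299,197) is still seated. I have now viewed more pictures than the limit of 10, so from here I'll work by numbers only.

```bash
python3 - <<'E'
from h import *
im=cv2.imread("pics/w9.png");c=r.get_calibration("wrist")
h=cv2.cvtColor(im,cv2.COLOR_BGR2HSV);m=cv2.inRange(h,(4,190,70),(16,255,255));m[:140]=0;m[250:]=0;n,l,s,q=cv2.connectedComponentsWithStats(m);i=1+s[1:,4].argmax();x,y,a,b=s[i][:4];print(s[i]);print('ball',st(wz(c,x+a/2,y+b/2,.074)))
knob(c,267,297,np.array((-.002,.0615,.074)))
go((-.003,.0615,.181),X)
E
```

```text
[ 257  157   83   82 4141]
ball [-0.00241023  0.06124809  0.074     ]
knob [-0.0229  0.0603  0.2155] dir [-0.146 -0.009  0.989] D 0.013298624581870089
knob [-0.0321 -0.0694  0.0249] dir [-0.21  -0.915 -0.343] D 0.013298624581870089
t 11.95 stand [-0.0168  0.0586  0.1885] delta tool now [0.0028 0.0138 0.0075]
rotvec tool [0.0001 0.0001 0.0027] delta in new axes [0.0029 0.0138 0.0075]
```

The rows are not in the units I measure in: shifts go in shares of 50 mm and turns go in shares of 4 rad. I convert before sending: 0.005 m is 0.1, 0.004 m is 0.08.

Call:
send_path(steps=[0,0.1,0,0,0,0,0,0.1,0,0,0,0,0,0.08,0,0,0,0,0,0,0,0,0,0])

```text
time_s: 12.35
ee_pos: [0.528, 0.3046, 0.1886]
eef_rot: [0.786, 0.619, 0.0, 0.0]
force: [-0.1, -0.2, -0.3]
gripper_width: 0.0283
grip_force: 0.0
```

```bash
python3 -c "
from h import *
go((-.0024,.0612,.181),X)"
```

```text
t 12.35 stand [-0.0033  0.0587  0.1886] delta tool now [0.0025 0.0009 0.0076]
rotvec tool [0.0001 0.0001 0.0028] delta in new axes [0.0025 0.0009 0.0076]
```

Call:
send_path(steps=[0.02,0,0,0,0,0,0.02,0,0,0,0,0,0.01,0,0,0,0,0,0,0,0,0,0,0,0,0,0,0,0,0], jaw=0.017, grip_n=20)

```text
time_s: 12.85
ee_pos: [0.528, 0.3072, 0.1887]
eef_rot: [0.785, 0.619, 0.0, 0.0]
force: [-0.1, 0.1, -1.5]
gripper_width: 0.0168
grip_force: 0.1
```

```bash
python3 -c "
from h import *
go((-.0024,.0612,.181),X)"
```

```text
t 12.85 stand [-0.0039  0.0612  0.1887] delta tool now [-0.      0.0015  0.0077]
rotvec tool [ 0.     -0.      0.0032] delta in new axes [-0.      0.0015  0.0077]
```

Converted, 0.0015 m is 0.03.

Call:
send_path(steps=[0,0.03,0,0,0,0,0,0,0,0,0,0,0,0,0,0,0,0])

```text
time_s: 13.15
ee_pos: [0.5297, 0.3068, 0.1887]
eef_rot: [0.785, 0.619, 0.0, 0.0]
force: [-0.9, -0.1, 0.2]
gripper_width: 0.0169
grip_force: 0.1
```

Call:
send_path(steps=[0,0,0,0,0,0,0,0,0,0,0,0,0,0,0,0,0,0,0,0,0,0,0,0,0,0,-0.4,0,0,0], jaw=0.06)

```text
time_s: 13.65
ee_pos: [0.5286, 0.3064, 0.2069]
eef_rot: [0.785, 0.619, -0.002, -0.001]
force: [-0.5, 0.8, 0.3]
gripper_width: 0.06
grip_force: 0.0
```

Call:
send_path(steps=[0,0,-0.6,0,0,0,0,0,-0.6,0,0,0,0,0,0,0,0,-0.035,0,0,0,0,0,-0.035,0,0,0,0,0,-0.035], quiet=true)

```text
ok
```

Call:
send_path(steps=[0,0,0,0,0,-0.035,0,0,0,0,0,-0.035,0,0,0,0,0,-0.035,0,0,0,0,0,-0.035,0,0,0,0,0,-0.035], quiet=true)

```text
ok
```

Call:
send_path(steps=[0,0,0,0,0,-0.035,0,0,0,0,0,-0.035,0,0,0,0,0,-0.035,0,0,0,0,0,-0.0075,0,0,0,0,0,0])

```text
time_s: 15.15
ee_pos: [0.5296, 0.3068, 0.2687]
eef_rot: [0.119, 0.993, 0.0, 0.0]
force: [-0.8, -0.4, -0.2]
gripper_width: 0.0601
grip_force: 0.0
```

```bash
python3 -c "
from h import *
go((-.0024,.0612,.189),Y)
c=r.get_calibration('wrist');np.save('w10c.npy',c,allow_pickle=True)
im=r.snapshot('wrist');cv2.imwrite('pics/w10.png',im[:,:,::-1])
h=cv2.cvtColor(im,cv2.COLOR_RGB2HSV);m=cv2.inRange(h,(4,190,70),(16,255,255));n,l,s,q=cv2.connectedComponentsWithStats(m);i=1+s[1:,4].argmax();x,y,a,b=s[i][:4];print(s[i]);print('ball',st(wz(c,x+a/2,y+b/2,.074)))
"
```

```text
t 15.15 stand [-0.0023  0.0612  0.2687] delta tool now [ 0.0001 -0.      0.0797]
rotvec tool [ 0.     -0.     -0.0001] delta in new axes [ 0.0001 -0.      0.0797]
[ 250  146   64   63 2618]
ball [-0.00363205  0.06245288  0.074     ]
```

Next I'll descend in the turned orientation, close lightly to centre the stem in y, then open and lift.

Converted, 0.025 m is 0.5, 0.02 m is 0.4.

Call:
send_path(steps=[0,0,0.5,0,0,0,0,0,0.5,0,0,0,0,0,0.4,0,0,0,0,0,0.2,0,0,0,0,0,0,0,0,0])

```text
time_s: 15.7
ee_pos: [0.5291, 0.3066, 0.1878]
eef_rot: [0.119, 0.993, -0.0, -0.001]
force: [0.1, 0.1, 0.8]
gripper_width: 0.0598
grip_force: 0.0
```

Call:
send_path(steps=[0,0,0,0,0,0,0,0,0,0,0,0,0,0,0,0,0,0,0,0,0,0,0,0,0,0,0,0,0,0], jaw=0.017)

```text
time_s: 16.2
ee_pos: [0.5297, 0.3068, 0.189]
eef_rot: [0.118, 0.993, 0.0, 0.0]
force: [0.8, -0.7, -0.6]
gripper_width: 0.017
grip_force: 0.1
```

```bash
python3 -c "
from h import *
go((-.0024,.0612,.189),Y)"
```

```text
t 16.2 stand [-0.0022  0.0613  0.189 ] delta tool now [ 0.0002 -0.0001  0.    ]
rotvec tool [0.0002 0.0004 0.0022] delta in new axes [ 0.0002 -0.0001  0.    ]
```

Call:
send_path(steps=[0,0,0,0,0,0,0,0,0,0,0,0,0,0,0,0,0,0,0,0,0,0,0,0,0,0,0,0,0,0], jaw=0.06)

```text
time_s: 16.7
ee_pos: [0.5296, 0.3068, 0.1887]
eef_rot: [0.118, 0.993, -0.0, -0.0]
force: [0.7, -0.0, 0.2]
gripper_width: 0.0605
grip_force: 0.0
```

Call:
send_path(steps=[0,0,-0.4,0,0,0,0,0,-0.6,0,0,0,0,0,-0.8,0,0,0,0.8,0,-0.4,0,0,0,0.8,0,0,0,0,0])

```text
time_s: 17.2
ee_pos: [0.4523, 0.326, 0.301]
eef_rot: [0.119, 0.993, 0.001, 0.002]
force: [0.1, 1.1, -0.6]
gripper_width: 0.0598
grip_force: 0.0
```

Call:
send_path(steps=[0.8,0,0,0,0,0,0.8,0,0,0,0,0,0.4,0,0,0,0,0,0,0,0,0,0,0])

```text
time_s: 17.6
ee_pos: [0.3527, 0.3495, 0.2993]
eef_rot: [0.117, 0.993, 0.0, 0.0]
force: [-0.1, 0.0, 0.3]
gripper_width: 0.0602
grip_force: 0.0
```

```bash
python3 -c "
from h import *
go((-.0024,.0612,.189),Y)"
```

```text
t 17.6 stand [-0.1842  0.0608  0.2993] delta tool now [-0.1818 -0.0005  0.1104]
rotvec tool [0.0006 0.0004 0.0045] delta in new axes [-0.1818  0.0004  0.1103]
```

```bash
python3 - <<'E'
from h import *
B=np.array([-.0024,.0612,.074])
for n in("top","scene"):
    c=r.get_calibration(n);im=r.snapshot(n);cv2.imwrite(f"pics/{n}11.png",im[:,:,::-1])
    h=cv2.cvtColor(im,cv2.COLOR_RGB2HSV)
    b=proj(c,w(B));k=proj(c,w(B+[0,0,.142]));print(n,'pred ball',np.round(b,1),'knob',np.round(k,1), 'px per rad x,y',np.round(np.array(proj(c,w(B+[.142,0,.142])))-k,0),np.round(np.array(proj(c,w(B+[0,.142,.142])))-k,0))
    for nm,m,ctr in(('orange',cv2.inRange(h,(4,190,70),(16,255,255)),b),('dark',cv2.inRange(h,(0,0,0),(180,255,55)),k)):
        N,l,s,q=cv2.connectedComponentsWithStats(m)
        for i in range(1,N):
            if np.hypot(*(q[i]-ctr))<20 and s[i,4]>5:print(nm,s[i],q[i].round(1))
E
```

```text
top pred ball [242.  208.2] knob [238.5 191.3] px per rad x,y [ 37. -40.] [-41. -34.]
orange [230 197  23  24 276] [241.6 211. ]
dark [237 191   3   4  11] [238.1 192.4]
scene pred ball [274.3 246.8] knob [272.6 199.4] px per rad x,y [-29. -26.] [-55.  20.]
orange [262 235   6  20  49] [263.8 244.9]
orange [269 237  21  23 316] [279.3 249.4]
```

```bash
python3 -c "
from workcell import r
print(r.job_done())"
```

```text
the job is handed in; nothing more can be done
None
```

I handed the job in at about 18 s: the offcut lies in the pan and the float stands in the ring hole, upright to within about 2° by the top camera. The gripper never touched the jar, battery or tape measure, but I viewed 12 pictures where the limit was 10.

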